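# Refit the filler cap of a bench steam boiler

### The arm

A 6-joint arm with a two-finger parallel gripper is mounted at the origin on the work surface. World frame = base frame: x ahead of the robot, y to its left, z up, the work surface at z = 0. Lengths are in m, angles in rad, forces in N, time in s.
With the tool pointing down it reaches from about 0.425 to 0.95 m from the base axis. Payload 3.5 kg.
Tool frame: the origin (TCP) lies at the very end of the fingers, on their centre line; the grasp point (between the pads) lies ctrl.pinch_z behind it (ctrl.pinch_z is the distance from the TCP to the grasp point, in m); z points along the fingers, y is the line along which they close (so a half turn about z gives the same grasp; the last joint's range is limited). The gripper opens to 85 mm and grips with 20 to 120 N. Pads are 22 mm wide; open, the fingers measure 114 mm over their backs; the gripper's body (76 mm by 85 mm) begins 54 mm behind the grasp point. The pads swing forward as they close: fully open they stand 13 mm farther back than shut.
Start: joints at [-1.443, 0.286, 1.577, -0, 1.279, -0.15], TCP at [0.185, -0.649, 0.192] pointing down, gripper open.
Joint ranges: [-2.77, 2.77], [-0.9, 2.22], [0.21, 2.48], [-1.53, 4.67], [0.24, 2.81], [-2.84, 2.84]. Speed limits (rad/s): [2.79, 2.79, 3.14, 3.14, 3.14, 3.14].

### API

Orientations are given as a unit quaternion [x, y, z, w].
In Python, from plant import ctrl gives the robot as it stands.
- The arm moves only by the shell command python3 -m inch 'ROWS' [FORCE]. ROWS is one flat JSON list of numbers that holds 1 to 10 rows one after another, with no inner brackets; each row has 7 numbers: dx, dy, dz in a scale on which 1.0 is 1 m, then a rotation vector rx, ry, rz in normalised numbers (1 is pi rad), then the opening from 0.0 (shut) to 1.0 (fully open); each row is the pose to reach, as a shift and turn from the pose commanded when the command began, along the tool's axes at that moment; what a row does not reach only later rows make up. A row lasts 1/8 s, in which the tool goes at most 0.0625 m and 0.188 rad, less where a joint would pass 70% of its speed; a pose out of reach is approached as far as the arm can. The fingers move at their own pace and stop on an object; FORCE is the grip in N (left out, the last holds). Time passes only in rows, so rows that do not move let the fingers close. It prints the time, the measured TCP pose, the force, the opening and the grip force at its end. Input that does not fit is refused with a message, and nothing moves.
- ctrl.get_state(): the state, without advancing time (a new reading comes with each control period).
- ctrl.read_camera(name): name is "scene" or "side" or "wrist"; returns a dict with "pixels" (480x640x3 uint8, red, green, blue), "camera_matrix" (3x3 intrinsics, pixels), "xyz" and "orientation" of the camera in the world. Camera axes: x right, y down, z forward; pixel columns grow to the right and rows downward; lengths in m; the calibration is good to about 2 mm. A picture is of the moment at which its call begins. There is no depth.
- ctrl.sign_off(): hands the job in; it is judged then, once.
Trained networks look in the newest picture that a camera, given by its name, has taken for a name from the list of things; names that differ only in an ending like _2 or _b are one class to them, and where a whole thing is asked for, a point or a joint stands for the part that bears it (a point fixed in the world has none). Each returns a list of dicts, best first, with "conf" (0 to 1); they miss things now and then, are a little off and sometimes report something else, mostly with a low value. They report only what shows in the picture. A call takes as long as a camera call. They do not tell look-alikes from the thing itself.
- ctrl.recognise(camera, thing): "position" ([x, y, z] in m, in world coordinates, good to about 4 mm: the middle of the surface that is visible of it).
- ctrl.masks_of(camera, thing): "region" (480x640 bool, what is visible of it).
- ctrl.mark_of(camera, thing): "position" ([x, y, z] in m, in world coordinates, good to about 4 mm: a listed point, or the origin of a listed thing).
The state is a dict: "time": time; "qpos": joint angles; "dq": joint speeds; "joint_efforts": joint torques, N m; "eef_pos": TCP position; "tcp_rot": TCP orientation; "contact_force": force on the tool from outside, world axes, zero at the start; "wrist_torque": the same for the moment, N m; "opening": opening from 0.0 (shut) to 1.0 (fully open); "finger_force": force on a finger pad.
Only numpy, scipy, OpenCV 4.12 (cv2) and the standard library are available. Lean on these libraries where they do the work, as an engineer would, in place of code of your own. Each camera call takes 0.05 s, during which the arm holds its last target. There are 200 camera calls.

### The job

The bench steam boiler by the packing place has been filled: put its loose black filler cap back on the threaded brass neck. Set it level on the neck, press it down lightly and turn it back, anticlockwise from above, until you feel it ride up to the top of the thread and drop into the thread start, then screw it down clockwise, level and without forcing it, until it is snug on the rubber seal, and let go. Leave the other things on the bench where they are.

Things in the scene. Friction and masses are not known exactly. Their poses are not given: they have to be found in the camera images.
- cap: the filler cap: plain black moulded round cap with fine upright grip ribs, 52 mm across, 34 mm tall, 70 to 120 g, standing mouth down on the bench. Origin: centre of its underside, z up through its flat top. In the mouth (bore 45.6 mm, 13.5 mm deep) are two short thread lugs, facing each other across it, 2.2 mm thick, 1.2 mm above the underside; the angle of the lugs is not told.
- cap_grip (a point): the point to grip the cap: on its axis, 22 mm above its underside. Grip across its sides, from above; 15 to 25 N turns it without slipping. Fingers closed off its axis push it sideways against the neck.
- boiler: the bench steam boiler, fixed: grey casing 220 x 250 mm, stainless deck on top 150 mm above the bench, gauge and switches on its front (-x), black ribbed iron-rest mat 9 mm high on the rear half of the deck. Origin: centre of its underside, x to its rear. The filler neck stands on the deck 35 mm in front of the centre.
- neck_rim (a point): centre of the rim of the brass filler neck, 20 mm above the deck; axes are the boiler's. Bevelled mouth; outside two-start right-hand thread, 41 mm across, lead 12 mm, 6 mm from thread to thread, two square-cut starts facing each other across it, 2 mm below the rim. A cap set on at any angle rests on the thread with its underside 3 to 9 mm below the rim.
- neck_foot (a point): centre of the neck's foot, on the deck, 20 mm under the rim. Lightly pressed (3 to 6 N) and turned anticlockwise, the cap rides up to 3 mm below the rim and within half a turn drops by 6 mm: the thread start. From there clockwise, let down as it turns: about 1.2 rad to meet the seal (11.5 mm below the rim), 1.2 to 1.6 rad more to be snug (12 to 13 mm). Over 40 N on the neck counts as forcing.
- seal (a joint): squeeze of the rubber seal ring on the neck's rim, in m: 0 free (top of the ring 2 mm above the rim), 0.0028 fully squashed, 5 N per mm. Once the cap is screwed down and let go it should still read more than 0.0004.
- tape_roll: roll of brown packing tape, 90 mm across, 48 mm high, lying flat; a bystander. Origin: centre of its underside.
- label_roll: roll of white paper labels, 68 mm across, 40 mm high, lying flat; a bystander. Origin: centre of its underside.
- jug: white plastic filling mug with a handle, 100 mm across, 130 mm high; a bystander. Origin: centre of its underside.
- scanner: hand-held code scanner lying on its side, about 155 x 66 x 34 mm; a bystander. Origin: centre of its underside.
- water_bottle: white plastic water bottle with a black cap, 68 mm across, 190 mm high; a bystander. Origin: centre of its underside.
- iron: steam iron standing on its sole, about 220 x 105 x 120 mm; a bystander. Origin: centre of its underside.
- tag_tray: grey tray with two compartments, 150 x 100 x 35 mm, holding paper tags and cards; a bystander. Origin: centre of its underside.
There are look-alikes about, which are no part of the job. Of the things like the cap, leave any that is pink or red; of the rest the larger one is meant.

How it is judged:
On the way, in this order (a step that is already met when the one before it is completed fails the run):
1. the cap, level on the neck, rides on the top of the thread, just before the start (its underside 2 to 4.2 mm below the neck's rim) (horizontal distance between cap and neck_rim below 0.004 m and angle between cap's own z axis and vertical below 0.07 rad and z of cap in the frame of neck_rim between -0.0042 and -0.002 m and contact force between cap and boiler above 0.5 N), for 0.1 s.
2. backed off past the start, it drops straight down (not by being screwed round clockwise along the top of the thread) (horizontal distance between cap and neck_rim below 0.004 m and angle between cap's own z axis and vertical below 0.07 rad and z of cap in the frame of neck_rim between -0.007 and -0.005 m and angle between the x axis of cap and the x axis of neck_rim, either way round below 0.75 rad).
3. the cap sits, level, in the thread start (its underside 8 to 11 mm below the rim) (horizontal distance between cap and neck_rim below 0.004 m and angle between cap's own z axis and vertical below 0.07 rad and z of cap in the frame of neck_rim between -0.011 and -0.008 m), for 0.1 s.
At the end, for the whole second after the job is handed in: The cap is screwed down level (within 0.05 rad) and central (within 3 mm) on the neck, its underside at least 11.2 mm below the neck's rim, squeezing the rubber seal by more than 0.4 mm, at rest and released (horizontal distance between cap and neck_rim below 0.003 m and angle between cap's own z axis and vertical below 0.05 rad and z of cap in the frame of neck_rim below -0.0112 m and value of joint seal above 0.0004 m and linear speed of cap below 0.02 m/s and contact force between the fingers and cap below 0.2 N); the robot touches nothing.
It fails at once if the cap is forced: more than 40 N between the cap and the boiler (contact force between cap and boiler above 40 N).
It fails at once if the cap is cross-threaded: tilted more than 0.14 rad (8 degrees) while down over the neck (horizontal distance between cap and neck_rim below 0.012 m and z of cap in the frame of neck_rim between -0.03 and -0.0015 m and angle between cap's own z axis and vertical above 0.14 rad).
It fails at once if another thing on the bench is moved by more than 30 mm (distance of any of tape_roll, label_roll, jug, scanner, water_bottle, iron, tag_tray from where it was at the start of the episode above 0.03 m).
It also fails if it takes over 67 s, if anything falls off the work surface, if the arm or the gripper's body presses on something with over 40 N, if the wrist force passes 120 N, or if a joint passes its speed limit or range.

## Working session

There is one attempt and no reset: what is moved stays moved. The work goes in short steps, Python scripts to look and compute and a shell command to move; the robot and the scene stay as the last step left them, time stands still between calls to the robot, and variables do not carry over. Pictures are saved under pics/ and viewed, at most 10 in all, crops included, and the job is handed in when it is done.

```bash
mkdir -p pics; ls
python3 - <<'E'
from plant import ctrl
import cv2,numpy as np
for c in ["scene","side"]:
    p=ctrl.read_camera(c); cv2.imwrite(f"pics/{c}0.png",p["pixels"][:,:,::-1]); print(c,np.round(p["xyz"],3))
    for t in ["cap","cap_grip","neck_rim","boiler"]:
        print(t,[(np.round(d["position"],3).tolist(),round(d["conf"],2)) for d in ctrl.mark_of(c,t)])
    print("rec",[(np.round(d["position"],3).tolist(),round(d["conf"],2)) for d in ctrl.recognise(c,"cap")], [(int(d["region"].sum()),d["conf"]) for d in ctrl.masks_of(c,"cap")])
s=ctrl.get_state();print(s,ctrl.pinch_z)
E
```

```text
pics
scene [1.542 0.401 0.945]
cap [([0.513, -0.158, 0.003], 0.77), ([0.698, -0.266, 0.001], 0.67), ([0.593, -0.232, -0.001], 0.53), ([0.495, -0.25, -0.001], 0.45)]
cap_grip [([0.697, -0.269, 0.017], 0.63), ([0.598, -0.229, 0.022], 0.54), ([0.496, -0.252, 0.015], 0.53)]
neck_rim [([0.515, 0.054, 0.175], 0.9)]
boiler [([0.595, -0.227, 0.021], 0.69), ([0.666, -0.409, -0.001], 0.33), ([0.404, -0.252, 0.002], 0.31)]
rec [([0.529, -0.149, 0.032], 0.81), ([0.706, -0.258, 0.021], 0.64), ([0.506, -0.246, 0.025], 0.5)] [(391, 0.73), (166, 0.7), (122, 0.64), (101, 0.47)]
side [ 0.461 -0.884  0.981]
cap [([0.512, -0.159, 0.005], 0.96), ([0.599, -0.228, 0.0], 0.62), ([0.5, -0.249, 0.003], 0.53), ([0.699, -0.264, 0.0], 0.53)]
cap_grip [([0.516, -0.16, 0.022], 0.91), ([0.694, -0.269, 0.016], 0.8), ([0.597, -0.226, 0.023], 0.76), ([0.495, -0.249, 0.019], 0.74)]
neck_rim [([0.516, 0.051, 0.172], 0.86)]
boiler [([0.551, 0.059, -0.0], 0.58)]
rec [([0.599, -0.24, 0.035], 0.93), ([0.516, -0.169, 0.037], 0.6), ([0.5, -0.256, 0.025], 0.56), ([0.693, -0.271, 0.028], 0.55)] [(550, 0.73), (299, 0.72), (319, 0.71), (605, 0.7)]
{'time': 0.7, 'qpos': array([-1.44300699e+00,  2.86239069e-01,  1.57663835e+00,  3.74639904e-06,
        1.27858003e+00, -1.49952154e-01]), 'dq': array([-9.72851998e-05, -5.60117526e-04,  2.58736693e-04, -4.69017314e-04,
        5.95723069e-04,  2.19684772e-03]), 'joint_efforts': array([ 5.45179173e-04, -4.05812216e+01, -2.92861694e+01, -1.08171857e-04,
        4.23616475e-04,  4.96566500e-06]), 'eef_pos': array([ 0.185138  , -0.64913823,  0.19199897]), 'tcp_rot': array([9.90373017e-01, 1.38424285e-01, 1.04457562e-06, 6.76205283e-05]), 'contact_force': array([-0.04905969,  1.22609419, -0.21024255]), 'wrist_torque': array([ 0.0004219 , -0.02072748, -0.02347404]), 'finger_force': 0.0, 'opening': 0.9960279733213888} 0.0187
```

View pics/side0.png

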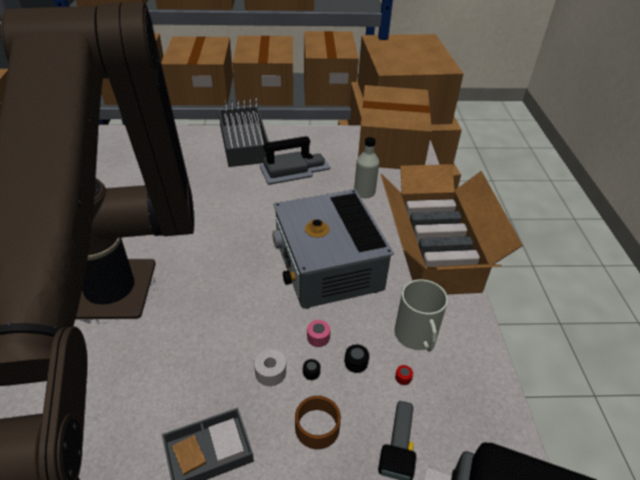

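View pics/scene0.png

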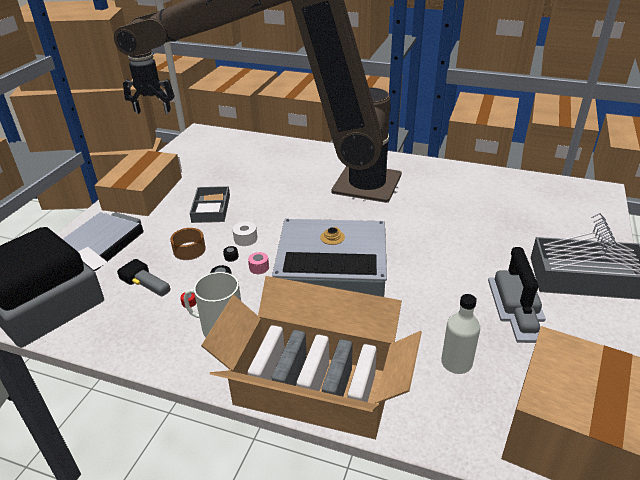

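Side view: the large black cap is at px (357,358), about (0.598,-0.229). The small black one is at (312,369), the pink at (318,333) and the red at (404,374). The jug is at (420,315), and the neck at (317,227).

```bash
cat > h.py <<'E'
from plant import ctrl
import numpy as np
from scipy.spatial.transform import Rotation as R
def totool(p,pinch=True):
    s=ctrl.get_state(); return np.round(R.from_quat(s["tcp_rot"]).inv().apply(np.array(p)-s["eef_pos"]),4)
def st():
    s=ctrl.get_state(); r=R.from_quat(s["tcp_rot"]).as_matrix()
    print("t",round(s["time"],2),"tcp",np.round(s["eef_pos"],4),"F",np.round(s["contact_force"],2),"T",np.round(s["wrist_torque"],3),"q",np.round(s["qpos"],3),"op",round(s["opening"],3),"ff",round(s["finger_force"],1),"zax",np.round(r[:,2],4),"yyaw",round(np.arctan2(r[1,1],r[0,1]),4))
E
python3 - <<'E'
from h import *
ctrl.read_camera("side")
for t in ["jug","tape_roll","label_roll","scanner"]:
    print(t,[(np.round(d["position"],3).tolist(),round(d["conf"],2)) for d in ctrl.mark_of("side",t)][:2])
print(totool([.598,-.229,.20]),totool([.54,-.26,.30])); st()
E
```

```text
jug [([0.743, -0.146, 0.002], 0.56)]
tape_roll [([0.506, -0.377, -0.004], 0.92)]
label_roll [([0.407, -0.254, 0.002], 0.92)]
scanner [([0.668, -0.403, 0.001], 0.79)]
[ 0.5122 -0.2908 -0.0081] [ 0.448  -0.2769 -0.1081]
t 0.95 tcp [ 0.1851 -0.6491  0.1919] F [ 0.25 -0.02  0.13] T [-0.048  0.042 -0.057] q [-1.443  0.286  1.577  0.     1.279 -0.15 ] op 1.002 ff 0.0 zax [ 0. -0. -1.] yyaw -1.293
```

Careful with the scale: turns go in shares of pi rad. That gives: 0.278 rad / 3.1416 = 0.0885.

```bash
python3 -m inch '[0.05, -0.028, -0.008, 0, 0, 0.0318, 1, 0.1, -0.057, -0.008, 0, 0, 0.0637, 1, 0.15, -0.085, -0.008, 0, 0, 0.0885, 1, 0.2, -0.114, -0.008, 0, 0, 0.0885, 1, 0.25, -0.142, -0.008, 0, 0, 0.0885, 1, 0.3, -0.17, -0.008, 0, 0, 0.0885, 1, 0.35, -0.199, -0.008, 0, 0, 0.0885, 1, 0.4, -0.227, -0.008, 0, 0, 0.0885, 1, 0.45, -0.256, -0.008, 0, 0, 0.0885, 1, 0.49, -0.278, -0.008, 0, 0, 0.0885, 1]' 20
python3 -m inch '[0.02, -0.004, 0, 0, 0, 0, 1, 0.02, -0.004, 0, 0, 0, 0, 1]'
python3 - <<'E'
from h import *
import cv2
p=ctrl.read_camera("wrist"); cv2.imwrite("pics/w1.png",p["pixels"][:,:,::-1])
for t in ["cap","cap_grip"]:
  print(t,[(np.round(d["position"],3).tolist(),round(d["conf"],2)) for d in ctrl.mark_of("wrist",t)])
for d in ctrl.masks_of("wrist","cap"):
  ys,xs=np.nonzero(d["region"]); print(d["conf"],len(xs),xs.min(),xs.max(),ys.min(),ys.max())
print(p["camera_matrix"],p["xyz"],p["orientation"]);st()
E
```

```text
time: 2.2
eef_pos: [0.5815, -0.2455, 0.2002]
tcp_rot: [1.0, 0.001, 0.0, 0.0]
contact_force: [-0.5, -0.4, 0.2]
opening: 1.002
finger_force: 0.0
time: 2.45
eef_pos: [0.601, -0.2425, 0.1998]
tcp_rot: [1.0, 0.001, -0.0, 0.0]
contact_force: [-0.9, 0.1, -0.2]
opening: 1.0
finger_force: 0.0
cap [([0.699, -0.266, -0.003], 0.87), ([0.515, -0.158, 0.004], 0.85), ([0.596, -0.225, 0.001], 0.78), ([0.497, -0.252, 0.006], 0.64)]
cap_grip [([0.52, -0.158, 0.024], 0.85), ([0.597, -0.226, 0.021], 0.65), ([0.696, -0.27, 0.014], 0.63), ([0.499, -0.253, 0.018], 0.55)]
0.93 2629 274 329 174 233
0.93 1268 307 343 272 313
0.78 2526 209 264 250 308
0.58 1420 326 366 74 117
[[377.85669287   0.         317.42364695]
 [  0.         377.85669287 239.29096803]
 [  0.           0.           1.        ]] [ 0.68439346 -0.24285225  0.38131493] [ 0.69783433 -0.69658269 -0.11783567  0.11795999]
t 2.65 tcp [ 0.5993 -0.244   0.1999] F [-0.49 -0.22  0.59] T [-0.06   0.015  0.042] q [-0.543  0.22   1.642 -0.     1.28   1.029] op 0.998 ff 0.0 zax [-4.e-04 -0.e+00 -1.e+00] yyaw -1.5721
```

View pics/w1.png

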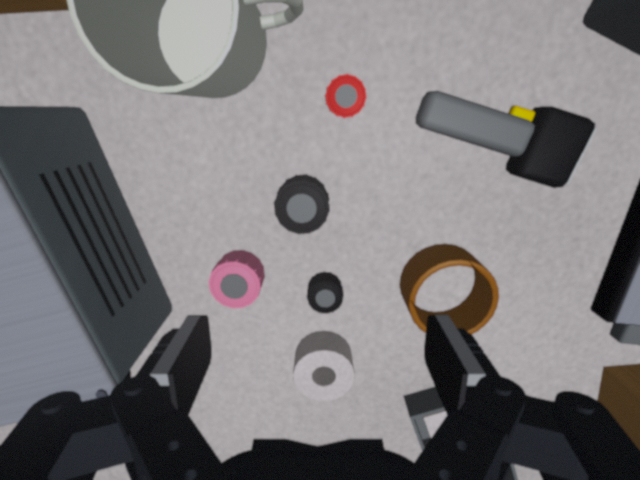

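Wrist view: the large black cap is at px (302,204), the small black one at (325,292), red at (346,95) and pink at (236,280). I'll refine the cap position by fitting a cylinder silhouette.

```bash
cat >> h.py <<'E'
import cv2
from scipy.optimize import least_squares
def proj(p,X):
    c=R.from_quat(p["orientation"]).inv().apply(np.atleast_2d(X)-p["xyz"]); q=c@p["camera_matrix"].T; return q[:,:2]/q[:,2:]
def cyl(x,y,z,r=.026,h=.034):
    a=np.linspace(0,2*np.pi,90); c=np.c_[x+r*np.cos(a),y+r*np.sin(a)]
    return np.r_[np.c_[c,0*a+z],np.c_[c,0*a+z+h]]
def bb(u): return np.r_[u.min(0),u.max(0)]
def capfit(cam,guess,z=None,thing="cap"):
    """fit x,y(,z) of the cap origin to the mask box nearest to the guess"""
    p=ctrl.read_camera(cam); g=bb(proj(p,cyl(*guess))); best=None
    for d in ctrl.masks_of(cam,thing):
        ys,xs=np.nonzero(d["region"]); b=np.r_[xs.min(),ys.min(),xs.max()+1,ys.max()+1]
        e=np.abs(b-g).mean()
        if best is None or e<best[0]: best=(e,b)
    if z is None: f=lambda v:bb(proj(p,cyl(*v)))-best[1]; v0=guess
    else: f=lambda v:bb(proj(p,cyl(v[0],v[1],z)))-best[1]; v0=guess[:2]
    s=least_squares(f,v0,x_scale=.01); print(cam,"cap",np.round(s.x,4),"resid px",np.round(s.fun,1)); return p,s.x
E
python3 - <<'E'
from h import *
for c in ["wrist","side"]: _,x=capfit(c,[.597,-.2265,0],0)
print(totool([.597,-.2265,.0035]))
for c in ["wrist","side"]:
  print([(np.round(d["position"],4).tolist(),round(d["conf"],2)) for d in ctrl.mark_of(c,"neck_rim")])
E
```

```text
wrist cap [ 0.5944 -0.2279] resid px [ 0.5  0.2 -0.5 -0.2]
side cap [ 0.5979 -0.23  ] resid px [ 0.1 -0.  -0.1  0. ]
[-0.0026 -0.0175  0.1966]
[([0.5969, -0.2243, 0.0226], 0.53)]
[([0.5138, 0.0514, 0.1715], 0.81)]
```

```bash
python3 -m inch '[-0.0035, -0.0155, 0.05, 0, 0, 0, 1, -0.0035, -0.0155, 0.1, 0, 0, 0, 1, -0.0035, -0.0155, 0.14, 0, 0, 0, 1, -0.0035, -0.0155, 0.14, 0, 0, 0, 1]'
python3 - <<'E'
from h import *
for c in ["wrist","side"]: p,x=capfit(c,[.597,-.2285,0],0); 
p=ctrl.read_camera("wrist"); cv2.imwrite("pics/w2.png",p["pixels"][:,:,::-1]); st()
E
```

```text
time: 3.45
eef_pos: [0.5935, -0.2263, 0.0557]
tcp_rot: [1.0, -0.0, -0.004, -0.002]
contact_force: [-0.5, -0.7, 1.1]
opening: 0.997
finger_force: 0.0
wrist cap [ 0.5949 -0.2281] resid px [ 1.1  0.6 -1.1 -0.7]
side cap [ 0.5957 -0.23  ] resid px [ 0.1 -0.  -0.1  0. ]
t 3.7 tcp [ 0.5985 -0.229   0.0631] F [ 0.4  -0.62  0.15] T [ 0.003 -0.032 -0.045] q [-0.524  0.339  1.76  -0.     1.037  1.047] op 1.001 ff 0.0 zax [ 0.0045 -0.0026 -1.    ] yyaw -1.571
```

View pics/w2.png

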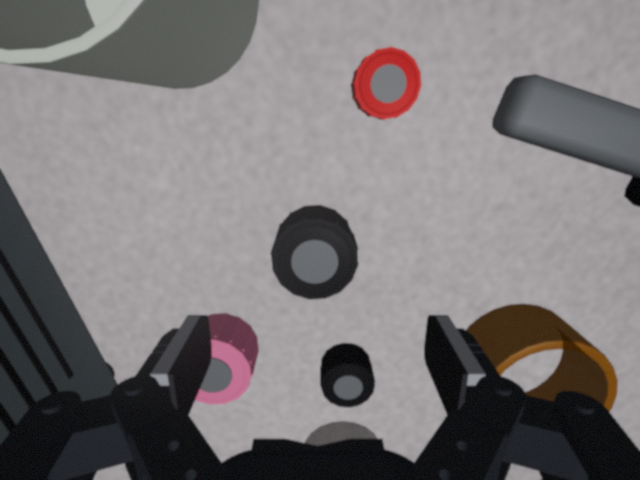

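Wrist view: the cap is at px (315,252), midway between the fingers, with nothing under them. I'll descend slowly, settle, then close.

```bash
python3 -m inch '[-0.003, 0, 0.015, 0, 0, 0, 1, -0.003, 0, 0.03, 0, 0, 0, 1, -0.003, 0, 0.042, 0, 0, 0, 1, -0.003, 0, 0.05, 0, 0, 0, 1, -0.003, 0, 0.055, 0, 0, 0, 1, -0.003, 0, 0.058, 0, 0, 0, 1, -0.003, 0, 0.058, 0, 0, 0, 1]'
python3 - <<'E'
from h import *
st(); capfit("side",[.5955,-.229,0],0); st()
E
```

```text
time: 4.58
eef_pos: [0.5937, -0.2279, 0.0019]
tcp_rot: [1.0, -0.0, 0.0, 0.0]
contact_force: [-0.7, 0.6, -0.4]
opening: 1.003
finger_force: 0.0
t 4.58 tcp [ 0.5937 -0.2279  0.0019] F [-0.72  0.57 -0.42] T [0.007 0.005 0.042] q [-0.526  0.414  1.789  0.     0.938  1.045] op 1.003 ff 0.0 zax [ 1.e-04 -0.e+00 -1.e+00] yyaw -1.571
side cap [ 0.5899 -0.2322] resid px [-3.5 -1.2  3.4  0.9]
t 4.67 tcp [ 0.5939 -0.2281  0.0024] F [0.17 0.57 0.14] T [ 0.035 -0.003 -0.028] q [-0.526  0.414  1.789  0.     0.938  1.045] op 1.0 ff 0.0 zax [ 7.e-04 -4.e-04 -1.e+00] yyaw -1.571
```

```bash
python3 -m inch '[0.001, 0, 0, 0, 0, 0, 0.8, 0.001, 0, 0, 0, 0, 0, 0.65, 0.001, 0, 0, 0, 0, 0, 0.5, 0.001, 0, 0, 0, 0, 0, 0.5, 0.001, 0, 0, 0, 0, 0, 0.5]' 20
python3 - <<'E'
from h import *
st()
E
```

```text
time: 5.3
eef_pos: [0.5946, -0.2279, 0.0019]
tcp_rot: [1.0, -0.0, -0.0, -0.0]
contact_force: [-0.1, -1.2, 0.5]
opening: 0.501
finger_force: 0.0
t 5.3 tcp [ 0.5946 -0.2279  0.0019] F [-0.07 -1.15  0.52] T [-0.028  0.     0.012] q [-0.525  0.416  1.787 -0.     0.939  1.046] op 0.501 ff 0.0 zax [-0.  0. -1.] yyaw -1.571
```

```bash
python3 -m inch '[0, 0, 0, 0, 0, 0, 0.4, 0, 0, 0, 0, 0, 0, 0.3, 0, 0, 0, 0, 0, 0, 0.0, 0, 0, 0, 0, 0, 0, 0.0, 0, 0, 0, 0, 0, 0, 0.0]' 20
python3 - <<'E'
from h import *
st()
p=ctrl.read_camera("wrist"); cv2.imwrite("pics/w3.png",p["pixels"][:,:,::-1])
E
```

```text
time: 5.92
eef_pos: [0.5946, -0.2279, 0.0019]
tcp_rot: [1.0, -0.0, 0.0, -0.0]
contact_force: [-0.2, 0.1, -0.3]
opening: -0.0
finger_force: 0.0
t 5.92 tcp [ 0.5946 -0.2279  0.0019] F [-0.17  0.14 -0.3 ] T [-0.004  0.057  0.005] q [-0.525  0.416  1.787  0.     0.939  1.046] op -0.0 ff 0.0 zax [ 0.  0. -1.] yyaw -1.571
```

View pics/w3.png

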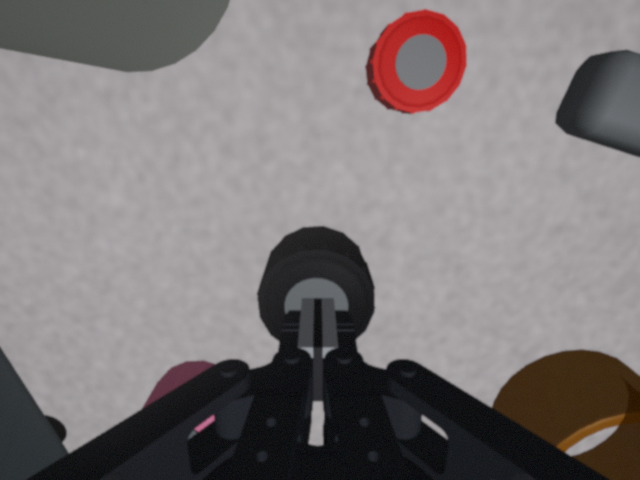

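Wrist view: the fingers shut without touching the cap. The tips are at about (318,300) with the cap disc behind them. I'll check the geometry.

Run:
```python
from h import *
s=ctrl.get_state(); t=s["eef_pos"]
p=ctrl.read_camera("wrist"); print(p["xyz"],R.from_quat(p["orientation"]).as_matrix().round(3).tolist())
print("tcp px",proj(p,t), "pinch px",proj(p,t+[0,0,.0187]), "+54",proj(p,t+[0,0,.0727]),proj(p,t+[0,0,.05]))
print("cap box pred",bb(proj(p,cyl(.5955,-.229,0))))
for d in ctrl.masks_of("wrist","cap"):
  ys,xs=np.nonzero(d["region"]); print(d["conf"],len(xs),xs.min(),xs.max(),ys.min(),ys.max())
print([(np.round(d["position"],4).tolist(),round(d["conf"],2)) for d in ctrl.mark_of("wrist","cap")])
capfit("wrist",[.5955,-.229,0],None);capfit("side",[.5955,-.229,0],0)
q=ctrl.read_camera("side"); im=q["pixels"][:,:,::-1]; u=proj(q,[[.5955,-.229,.02]])[0].astype(int); print(u)
a=im[u[1]-75:u[1]+75,u[0]-100:u[0]+100]; 
b=p["pixels"][:,:,::-1]
cv2.imwrite("pics/s3.png",cv2.resize(a,None,fx=4,fy=4))
```

```text
[ 0.67800125 -0.22838912  0.18347466] [[-0.0, -0.944, -0.329], [-1.0, 0.0, 0.0], [-0.0, 0.329, -0.944]]
tcp px [[316.58184407 275.57628742]] pinch px [[316.49258936 291.92890574]] +54 [[316.09894256 364.05009995]] [[316.29667602 327.82276804]]
cap box pred [260.507494   225.61548286 377.35066812 353.24498753]
0.77 8648 257 375 225 340
0.73 1114 145 212 361 435
0.71 13390 0 229 0 72
0.62 8117 365 466 9 113
0.59 37 323 326 429 442
[([0.7007, -0.2648, -0.0018], 0.75), ([0.5954, -0.2258, 0.0012], 0.6), ([0.5084, -0.3787, 0.0004], 0.27)]
wrist cap [ 0.5949 -0.2274 -0.0085] resid px [ 3.8 -4.  -3.8  3.7]
side cap [ 0.5954 -0.2325] resid px [ 0.1 -1.1 -0.1  1. ]
[356 357]
```

View pics/s3.png

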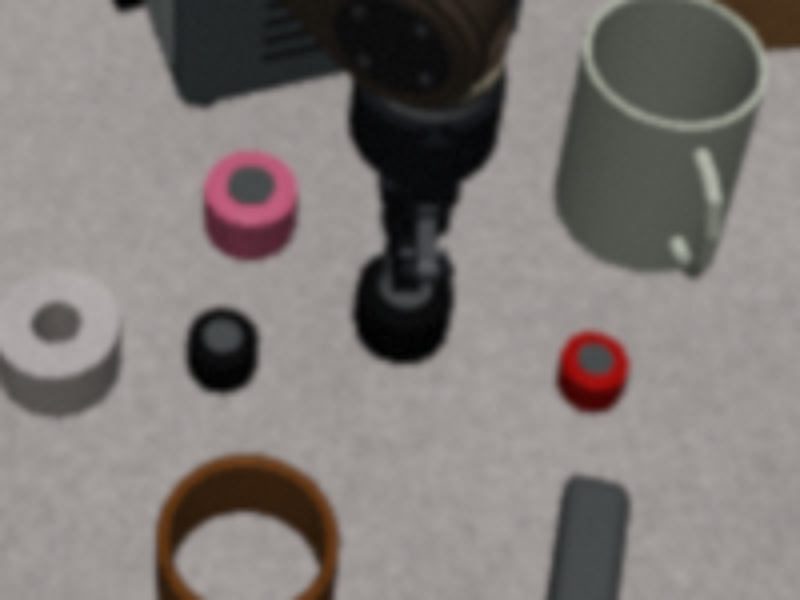

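The fingertips stand about 35 mm behind the reported TCP: visually they are just above the cap top (z≈0.034). I'll confirm this by a light touch on the cap top.

```bash
python3 -m inch '[0, 0, 0.001, 0, 0, 0, 0, 0, 0, 0.002, 0, 0, 0, 0, 0, 0, 0.002, 0, 0, 0, 0]' | grep -E 'eef|contact'
python3 -m inch '[0, 0, 0.001, 0, 0, 0, 0, 0, 0, 0.002, 0, 0, 0, 0, 0, 0, 0.002, 0, 0, 0, 0]'| grep -E 'eef|contact'
```

```text
eef_pos: [0.5945, -0.2278, -0.0002]
contact_force: [0.4, -1.1, -0.1]
eef_pos: [0.5945, -0.2278, -0.0023]
contact_force: [0.6, -0.1, 0.4]
```

```bash
for i in 1; do python3 -m inch '[0, 0, 0.001, 0, 0, 0, 0, 0, 0, 0.002, 0, 0, 0, 0, 0, 0, 0.002, 0, 0, 0, 0]' | grep -E 'eef|contact'; done
python3 -m inch '[0, 0, 0.001, 0, 0, 0, 0, 0, 0, 0.002, 0, 0, 0, 0, 0, 0, 0.002, 0, 0, 0, 0]'| grep -E 'eef|contact'
python3 - <<'E'
from h import *
st(); p=ctrl.read_camera("wrist"); t=ctrl.get_state()["eef_pos"]; print(p["xyz"]-t)
a=p["pixels"][200:400,200:440,::-1]; cv2.imwrite("pics/w4.png",cv2.resize(a,None,fx=3,fy=3))
E
```

```text
eef_pos: [0.5945, -0.2278, -0.0042]
contact_force: [0.2, 0.2, 0.4]
eef_pos: [0.5947, -0.228, -0.0053]
contact_force: [-1.7, 1.6, 5.4]
t 7.88 tcp [ 0.5947 -0.228  -0.0053] F [-1.7   1.56  5.38] T [0.203 0.373 0.064] q [-0.525  0.427  1.788 -0.     0.927  1.046] op 0.0 ff 2.5 zax [-2.e-04 -0.e+00 -1.e+00] yyaw -1.5709
[ 0.08343681 -0.00049329  0.18154764]
```

View pics/w4.png

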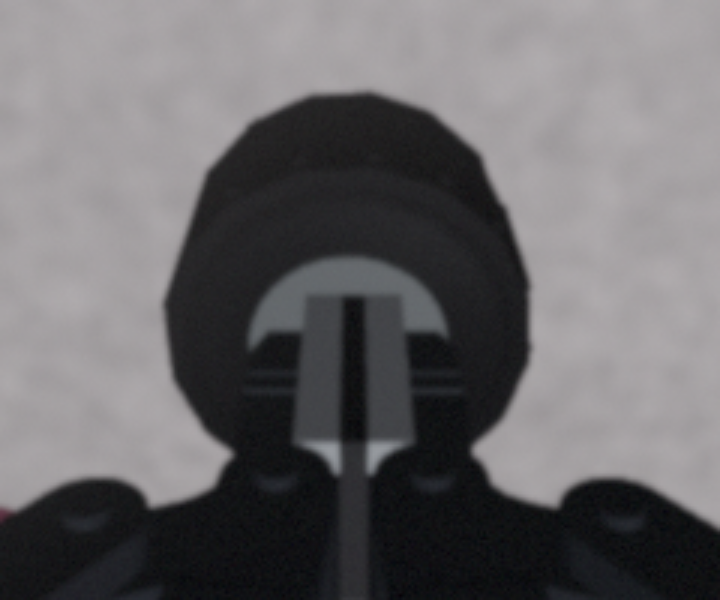

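Contact at a reported TCP z of -0.0047, so the shut tips are 38.7 mm behind the reported TCP. In the picture, the tips are centred on the cap's grey disc. I'll raise, open and descend to the true grip height.

```bash
python3 -m inch '[0, 0, -0.005, 0, 0, 0, 0, 0, 0, -0.015, 0, 0, 0, 0.5, 0, 0, -0.015, 0, 0, 0, 1, 0, 0, -0.015, 0, 0, 0, 1, 0, 0, -0.015, 0, 0, 0, 1, 0, 0, -0.015, 0, 0, 0, 1, 0, 0, -0.01, 0, 0, 0, 1, 0, 0, 0, 0, 0, 0, 1, 0.0005, 0, 0.01, 0, 0, 0, 1, 0.0005, 0, 0.01, 0, 0, 0, 1]' 20
python3 -m inch '[0, 0, 0.008, 0, 0, 0, 1, 0, 0, 0.015, 0, 0, 0, 1, 0, 0, 0.019, 0, 0, 0, 1, 0, 0, 0.0205, 0, 0, 0, 1, 0, 0, 0.0205, 0, 0, 0, 1]'
python3 -m inch '[0, 0, 0, 0, 0, 0, 0.8, 0, 0, 0, 0, 0, 0, 0.6, 0, 0, 0, 0, 0, 0, 0.4, 0, 0, 0, 0, 0, 0, 0.2, 0, 0, 0, 0, 0, 0, 0.2, 0, 0, 0, 0, 0, 0, 0.2]' 20
python3 -c "from h import *;st()"
```

```text
time: 9.18
eef_pos: [0.5939, -0.2272, -0.018]
tcp_rot: [1.0, -0.0, -0.001, -0.001]
contact_force: [0.6, -0.1, -0.1]
opening: 0.999
finger_force: 0.0
time: 9.8
eef_pos: [0.5952, -0.2279, -0.0366]
tcp_rot: [1.0, -0.0, 0.0, 0.0]
contact_force: [-0.0, 0.5, -0.2]
opening: 1.003
finger_force: 0.0
time: 10.55
eef_pos: [0.5955, -0.2281, -0.0361]
tcp_rot: [1.0, -0.0, 0.0, 0.0]
contact_force: [-0.7, -0.5, 3.0]
opening: 0.603
finger_force: 21.4
t 10.55 tcp [ 0.5955 -0.2281 -0.0361] F [-0.65 -0.53  3.02] T [0.005 0.052 0.027] q [-0.525  0.474  1.79   0.     0.876  1.046] op 0.603 ff 21.4 zax [ 8.e-04 -4.e-04 -1.e+00] yyaw -1.571
```

Gripped (opening 0.603, about 51 mm). Lifting next, then moving beside the neck with the wrist camera over it.

Scaled: -0.15 rad / 3.1416 = -0.0477.

```bash
python3 -m inch '[0, 0, -0.01, 0, 0, 0, 0.2, 0, 0, -0.05, 0, 0, 0, 0.2, 0, 0, -0.1, 0, 0, 0, 0.2, 0, 0, -0.15, 0, 0, 0, 0.2, 0, 0, -0.19, 0, 0, 0, 0.2, 0, -0.03, -0.21, 0, 0, 0, 0.2, -0.03, -0.06, -0.21, 0, 0, -0.0477, 0.2, -0.05, -0.1, -0.21, 0, 0, -0.0955, 0.2, -0.07, -0.14, -0.21, 0, 0, -0.1432, 0.2, -0.09, -0.17, -0.21, 0, 0, -0.191, 0.2]' 20
python3 -c "from h import *;st();print(totool([.482,-.032,.174]))"
```

```text
time: 11.8
eef_pos: [0.5037, -0.0562, 0.1731]
tcp_rot: [0.955, 0.298, -0.0, -0.0]
contact_force: [-0.4, -1.1, -1.0]
opening: 0.607
finger_force: 21.4
t 11.8 tcp [ 0.5037 -0.0562  0.1731] F [-0.39 -1.13 -1.04] T [ 0.021 -0.005  0.044] q [-0.312 -0.072  2.001  0.     1.213  0.654] op 0.607 ff 21.4 zax [-9.e-04  6.e-04 -1.e+00] yyaw -0.9655
[-0.0041 -0.0323 -0.0008]
```

Scaled: -0.6 rad / 3.1416 = -0.191.

```bash
python3 -m inch '[-0.002, -0.012, 0, 0, 0, -0.0477, 0.2, -0.003, -0.024, 0, 0, 0, -0.0955, 0.2, -0.004, -0.032, 0, 0, 0, -0.1432, 0.2, -0.004, -0.032, 0, 0, 0, -0.191, 0.2, -0.004, -0.032, 0, 0, 0, -0.191, 0.2, -0.004, -0.032, 0, 0, 0, -0.191, 0.2]' 20
python3 - <<'E'
from h import *
st(); p=ctrl.read_camera("wrist"); cv2.imwrite("pics/w5.png",p["pixels"][:,:,::-1]); np.savez("w5.npz",**{k:p[k] for k in ["camera_matrix","xyz","orientation"]})
for c in ["wrist","side"]:
  if c=="side": ctrl.read_camera(c)
  for t in ["neck_rim","neck_foot","boiler","cap"]:
    print(c,t,[(np.round(d["position"],4).tolist(),round(d["conf"],2)) for d in ctrl.mark_of(c,t)][:2])
print(proj(p,[[.5145,.052,.17],[.5145,.052,.172]]))
E
```

```text
time: 12.55
eef_pos: [0.4836, -0.0337, 0.1733]
tcp_rot: [0.826, 0.564, -0.0, -0.0]
contact_force: [-0.4, -0.1, -0.3]
opening: 0.607
finger_force: 21.4
t 12.55 tcp [ 0.4836 -0.0337  0.1733] F [-0.44 -0.06 -0.27] T [0.024 0.027 0.048] q [-0.279 -0.126  2.051  0.     1.217  0.094] op 0.607 ff 21.4 zax [-4.e-04  1.e-04 -1.e+00] yyaw -0.3733
wrist neck_rim [([0.5144, 0.0533, 0.1731], 0.94)]
wrist neck_foot [([0.4828, -0.033, 0.2053], 0.73), ([0.5182, 0.0561, 0.1715], 0.6)]
wrist boiler [([0.554, 0.0603, 0.0013], 0.79)]
wrist cap [([0.7001, -0.2676, -0.0049], 0.73), ([0.5141, -0.1606, 0.0034], 0.67)]
side neck_rim [([0.5122, 0.051, 0.1719], 0.89), ([0.7424, -0.1472, -0.0004], 0.58)]
side neck_foot [([0.5166, 0.0512, 0.1492], 0.64), ([0.6669, -0.4056, 0.001], 0.52)]
side boiler [([0.5471, 0.0619, -0.0015], 0.95), ([0.6797, 0.393, 0.0022], 0.3)]
side cap [([0.4877, -0.0324, 0.2097], 0.74), ([0.5133, -0.1571, 0.0024], 0.61)]
[[314.69792033  91.12210762]
 [314.66494142  90.93596633]]
```

View pics/w5.png

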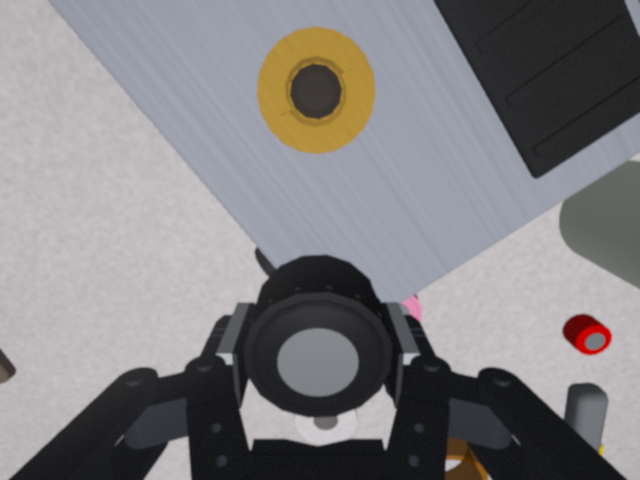

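The neck mouth is at px (316,91) in gold flange (258-375, 27-153). The held cap's disc is at (318,361) between the pads, level.

Run:
```python
from h import *
im=cv2.imread("pics/w5.png"); p=dict(np.load("w5.npz")); hsv=cv2.cvtColor(im,cv2.COLOR_BGR2HSV)
def fit(m):
    c=max(cv2.findContours(m.astype(np.uint8),0,2)[0],key=cv2.contourArea); return cv2.fitEllipse(cv2.convexHull(c))
roi=np.zeros(im.shape[:2],bool); roi[20:160,250:385]=1
gold=roi&(hsv[...,1]>120)
e1=fit(gold); roi2=np.zeros_like(roi); roi2[55:130,280:352]=1
e2=fit(roi2&(hsv[...,2]<100)); roi3=np.zeros_like(roi); roi3[315:405,265:370]=1
e3=fit(roi3&(hsv[...,2]>90)); print(e1,e2,e3)
def solve(px,z): return least_squares(lambda v:proj(p,[v[0],v[1],z])[0]-px,[.51,.05]).x.round(4)
print("flange",solve(e1[0],.15),solve(e1[0],.153),"bore",solve(e2[0],.17))
s=ctrl.get_state()["eef_pos"]; print("cap",solve(e3[0],s[2]+.0361+.034),"tcp",s)
```

```text
((315.6520690917969, 89.86740112304688), (116.30841827392578, 124.92887878417969), 179.00840759277344) ((315.3655700683594, 90.8607406616211), (50.13392639160156, 53.851402282714844), 177.4281768798828) ((317.4727783203125, 361.7743225097656), (68.3724594116211, 81.2111587524414), 89.87017059326172)
flange [0.5153 0.0532] [0.5153 0.053 ] bore [0.5148 0.052 ]
cap [ 0.4823 -0.0337] tcp [ 0.48377598 -0.0337309   0.17340056]
```

Scaled: 1.2 rad / 3.1416 = 0.382.

```bash
python3 -m inch '[0.02, 0, 0, 0, 0, 0.0477, 0.2, 0.04, -0.001, 0, 0, 0, 0.0955, 0.2, 0.06, -0.001, 0, 0, 0, 0.1432, 0.2, 0.08, -0.0016, 0, 0, 0, 0.191, 0.2, 0.0914, -0.0016, 0, 0, 0, 0.2387, 0.2, 0.0914, -0.0016, 0, 0, 0, 0.2865, 0.2, 0.0914, -0.0016, 0, 0, 0, 0.3342, 0.2, 0.0914, -0.0016, 0, 0, 0, 0.382, 0.2]' 20
python3 -m inch '[0, 0, 0, 0, 0, 0.0477, 0.2, 0, 0, 0, 0, 0, 0.0955, 0.2, 0, 0, 0, 0, 0, 0.1432, 0.2, 0, 0, 0, 0, 0, 0.191, 0.2, 0, 0, 0, 0, 0, 0.2387, 0.2, 0, 0, 0, 0, 0, 0.2865, 0.2, 0, 0, 0.01, 0, 0, 0.3342, 0.2, 0, 0, 0.02, 0, 0, 0.3724, 0.2, 0, 0, 0.02, 0, 0, 0.3724, 0.2, 0, 0, 0.02, 0, 0, 0.3724, 0.2]' 20
python3 -c "from h import *;st();print(totool([.5155,.052,.1365]))"
```

```text
time: 14.05
eef_pos: [0.5154, 0.0521, 0.1734]
tcp_rot: [1.0, -0.003, -0.0, 0.0]
contact_force: [-0.5, -0.8, -1.1]
opening: 0.61
finger_force: 21.4
time: 15.3
eef_pos: [0.5157, 0.0521, 0.1538]
tcp_rot: [0.834, -0.552, 0.0, -0.0]
contact_force: [0.4, 0.6, 0.2]
opening: 0.608
finger_force: 21.4
t 15.3 tcp [0.5157 0.0521 0.1538] F [0.4  0.6  0.23] T [ 0.012  0.004 -0.035] q [-0.095 -0.026  1.995  0.     1.173  2.644] op 0.608 ff 21.4 zax [ 5.e-04 -0.e+00 -1.e+00] yyaw -2.7393
[-0.      0.0002  0.0173]
```

```bash
python3 -m inch '[0, 0, 0.006, 0, 0, 0, 0.2, 0, 0, 0.012, 0, 0, 0, 0.2, 0, 0, 0.018, 0, 0, 0, 0.2, 0, 0, 0.0205, 0, 0, 0, 0.2, 0, 0, 0.0215, 0, 0, 0, 0.2, 0, 0, 0.0215, 0, 0, 0, 0.2]' 20 | grep -E 'time|eef|contact'
python3 -m inch '[0, 0, 0.0005, 0, 0, 0, 0.2, 0, 0, 0.001, 0, 0, 0, 0.2, 0, 0, 0.0015, 0, 0, 0, 0.2, 0, 0, 0.0015, 0, 0, 0, 0.2]' | grep -E 'eef|contact'
python3 -c "from h import *;st()"
```

```text
time: 16.05
eef_pos: [0.5155, 0.0521, 0.132]
contact_force: [-0.1, -0.4, -0.9]
eef_pos: [0.5154, 0.0521, 0.1304]
contact_force: [-0.2, 0.0, -0.1]
t 16.55 tcp [0.5154 0.0521 0.1304] F [-0.19  0.01 -0.11] T [0.012 0.047 0.004] q [-0.095 -0.     2.015  0.     1.128  2.646] op 0.606 ff 21.4 zax [-1.e-04  0.e+00 -1.e+00] yyaw -2.741
```

Underside is about 3.5 mm below the rim, with no contact yet. Continuing in 1 mm steps.

```bash
python3 -m inch '[0, 0, 0.0005, 0, 0, 0, 0.2, 0, 0, 0.001, 0, 0, 0, 0.2, 0, 0, 0.001, 0, 0, 0, 0.2]' | grep -E 'eef|contact'
python3 -m inch '[0, 0, 0.0005, 0, 0, 0, 0.2, 0, 0, 0.001, 0, 0, 0, 0.2, 0, 0, 0.001, 0, 0, 0, 0.2]' | grep -E 'eef|contact'
python3 -c "from h import *;st()"
```

```text
eef_pos: [0.5154, 0.052, 0.1294]
contact_force: [-0.3, 0.4, -0.7]
eef_pos: [0.5154, 0.052, 0.1284]
contact_force: [-0.4, -0.5, -1.1]
t 17.3 tcp [0.5154 0.052  0.1284] F [-0.39 -0.54 -1.05] T [ 0.013 -0.043 -0.034] q [-9.500e-02  2.000e-03  2.016e+00  0.000e+00  1.124e+00  2.646e+00] op 0.609 ff 21.4 zax [-1.e-04  0.e+00 -1.e+00] yyaw -2.7411
```

```bash
python3 -m inch '[0, 0, 0.0005, 0, 0, 0, 0.2, 0, 0, 0.001, 0, 0, 0, 0.2, 0, 0, 0.001, 0, 0, 0, 0.2]' | grep -E 'eef|contact'
python3 -m inch '[0, 0, 0.0005, 0, 0, 0, 0.2, 0, 0, 0.001, 0, 0, 0, 0.2, 0, 0, 0.001, 0, 0, 0, 0.2]' | grep -E 'eef|contact'
python3 -c "from h import *;st()"
```

```text
eef_pos: [0.5155, 0.052, 0.1276]
contact_force: [-0.7, -0.6, 0.5]
eef_pos: [0.5156, 0.052, 0.1275]
contact_force: [-2.6, -0.8, 4.6]
t 18.05 tcp [0.5156 0.052  0.1275] F [-2.57 -0.8   4.61] T [ 0.001  0.551 -0.026] q [-0.095  0.003  2.017 -0.     1.122  2.646] op 0.609 ff 22.0 zax [ 1.e-04 -3.e-04 -1.e+00] yyaw -2.7408
```

Contact: underside is about 6.3 mm below the rim at 4.6 N. Turning back anticlockwise, following the rise (1.9 mm/rad), with a small sideways relief.

Careful with the scale: turns go in shares of pi rad. That gives: -0.4 rad / 3.1416 = -0.1273.

```bash
python3 -m inch '[-0.0002, 0.0005, -0.0002, 0, 0, -0.0318, 0.2, -0.0002, 0.0005, -0.0004, 0, 0, -0.0637, 0.2, -0.0002, 0.0005, -0.0006, 0, 0, -0.0955, 0.2, -0.0002, 0.0005, -0.0008, 0, 0, -0.1273, 0.2, -0.0002, 0.0005, -0.0008, 0, 0, -0.1273, 0.2]' 20 | grep -E 'eef|contact'
python3 -c "from h import *;st()"
```

```text
eef_pos: [0.516, 0.0523, 0.1282]
contact_force: [-1.0, 0.3, 2.8]
t 18.68 tcp [0.516  0.0523 0.1282] F [-0.97  0.29  2.82] T [0.219 0.013 0.032] q [-9.500e-02  2.000e-03  2.017e+00  1.000e-03  1.120e+00  2.247e+00] op 0.609 ff 21.9 zax [ 2.8e-03  5.0e-04 -1.0e+00] yyaw -2.3422
```

Scaled: -0.4 rad / 3.1416 = -0.1273.

```bash
python3 -m inch '[0, 0, -0.0001, 0, 0, -0.0318, 0.2, 0, 0, -0.0003, 0, 0, -0.0637, 0.2, 0, 0, -0.0005, 0, 0, -0.0955, 0.2, 0, 0, -0.0007, 0, 0, -0.1273, 0.2, 0, 0, -0.0007, 0, 0, -0.1273, 0.2]' | grep -E 'eef|contact'
python3 -c "from h import *;st()"
python3 -m inch '[0, 0, -0.0002, 0, 0, -0.0318, 0.2, 0, 0, -0.0004, 0, 0, -0.0637, 0.2, 0, 0, -0.0006, 0, 0, -0.0955, 0.2, 0, 0, -0.0007, 0, 0, -0.1273, 0.2, 0, 0, -0.0007, 0, 0, -0.1273, 0.2]' | grep -E 'eef|contact'
python3 -c "from h import *;st()"
```

```text
eef_pos: [0.5158, 0.0521, 0.129]
contact_force: [-0.6, -0.5, 6.5]
t 19.3 tcp [0.5158 0.0521 0.129 ] F [-0.63 -0.5   6.46] T [0.165 0.084 0.043] q [-9.500e-02  1.000e-03  2.016e+00  0.000e+00  1.122e+00  1.848e+00] op 0.605 ff 22.0 zax [ 2.2e-03  1.0e-04 -1.0e+00] yyaw -1.9431
eef_pos: [0.5158, 0.052, 0.1297]
contact_force: [-0.6, 0.4, 4.4]
t 19.93 tcp [0.5158 0.052  0.1297] F [-0.56  0.38  4.39] T [0.116 0.073 0.065] q [-0.095 -0.     2.016  0.     1.124  1.448] op 0.606 ff 22.0 zax [ 2.4e-03 -1.0e-04 -1.0e+00] yyaw -1.5431
```

Scaled: -0.3 rad / 3.1416 = -0.0955.

```bash
python3 -m inch '[0, 0, -0.0002, 0, 0, -0.0318, 0.2, 0, 0, -0.0004, 0, 0, -0.0637, 0.2, 0, 0, -0.0006, 0, 0, -0.0955, 0.2, 0, 0, -0.0006, 0, 0, -0.0955, 0.2]' | grep -E 'eef|contact'
python3 -c "from h import *;st()"
python3 -m inch '[0, 0, -0.0001, 0, 0, -0.0159, 0.2, 0, 0, -0.0002, 0, 0, -0.0318, 0.2, 0, 0, -0.0003, 0, 0, -0.0477, 0.2, 0, 0, -0.0003, 0, 0, -0.0477, 0.2]' | grep -E 'eef|contact'
python3 -c "from h import *;st()"
```

```text
eef_pos: [0.5158, 0.052, 0.1302]
contact_force: [-0.7, 0.1, 5.0]
t 20.43 tcp [0.5158 0.052  0.1302] F [-0.68  0.09  4.96] T [ 0.099 -0.031 -0.01 ] q [-9.500e-02 -1.000e-03  2.015e+00  0.000e+00  1.125e+00  1.149e+00] op 0.605 ff 22.0 zax [ 2.4e-03 -1.0e-04 -1.0e+00] yyaw -1.244
eef_pos: [0.5155, 0.0526, 0.13]
contact_force: [0.9, 3.2, 5.4]
t 20.93 tcp [0.5155 0.0526 0.13  ] F [0.85 3.15 5.37] T [ 0.531 -0.076 -0.008] q [-9.500e-02 -1.000e-03  2.016e+00  2.000e-03  1.125e+00  9.990e-01] op 0.601 ff 21.8 zax [ 0.0017  0.0013 -1.    ] yyaw -1.0945
```

Scaled: -0.1 rad / 3.1416 = -0.0318.

```bash
python3 -m inch '[0, 0, 0, 0, 0, -0.0159, 0.2, 0, 0, 0, 0, 0, -0.0318, 0.2, 0, 0, 0, 0, 0, -0.0318, 0.2]' | grep -E 'eef|contact'
python3 -c "from h import *;st()"
python3 -m inch '[0, 0, 0, 0, 0, -0.0159, 0.2, 0, 0, 0, 0, 0, -0.0318, 0.2, 0, 0, 0, 0, 0, -0.0318, 0.2]' | grep -E 'eef|contact'
python3 -c "from h import *;st()"
```

```text
eef_pos: [0.5141, 0.0517, 0.1285]
contact_force: [-0.7, -0.1, -0.5]
t 21.3 tcp [0.5141 0.0517 0.1285] F [-0.73 -0.11 -0.46] T [ 0.009 -0.031  0.008] q [-9.600e-02  0.000e+00  2.018e+00 -2.000e-03  1.125e+00  8.980e-01] op 0.607 ff 21.4 zax [-0.002  -0.0012 -1.    ] yyaw -0.993
eef_pos: [0.5138, 0.0516, 0.1281]
contact_force: [0.4, 0.6, -0.9]
t 21.68 tcp [0.5138 0.0516 0.1281] F [ 0.42  0.59 -0.86] T [-0.007 -0.025  0.026] q [-9.600e-02  0.000e+00  2.018e+00 -1.000e-03  1.126e+00  7.980e-01] op 0.607 ff 21.4 zax [-2.7e-03 -7.0e-04 -1.0e+00] yyaw -0.8934
```

Force gone: it dropped past the start. Lowering straight down without turning.

```bash
python3 -m inch '[0, 0, 0, 0, 0, 0, 0.2, 0, 0, 0.0005, 0, 0, 0, 0.2, 0, 0, 0.001, 0, 0, 0, 0.2, 0, 0, 0.001, 0, 0, 0, 0.2]' | grep -E 'eef|contact'
python3 -c "from h import *;st();print(totool([.5155,.052,.1281]))"
```

```text
eef_pos: [0.5149, 0.052, 0.1285]
contact_force: [0.9, 0.3, -0.6]
t 22.18 tcp [0.5149 0.052  0.1285] F [ 0.91  0.32 -0.64] T [0.009 0.049 0.003] q [-9.600e-02  1.000e-03  2.017e+00 -0.000e+00  1.124e+00  7.960e-01] op 0.606 ff 21.4 zax [-1.e-04 -1.e-04 -1.e+00] yyaw -0.8912
[0.0005 0.0004 0.0004]
```

```bash
python3 -m inch '[0, 0, 0.0007, 0, 0, 0, 0.2, 0, 0, 0.0014, 0, 0, 0, 0.2, 0, 0, 0.002, 0, 0, 0, 0.2, 0, 0, 0.002, 0, 0, 0, 0.2]' | grep -E 'eef|contact'
python3 -m inch '[0, 0, 0.0005, 0, 0, 0, 0.2, 0, 0, 0.001, 0, 0, 0, 0.2, 0, 0, 0.001, 0, 0, 0, 0.2]' | grep -E 'eef|contact'
python3 -m inch '[0, 0, 0.0005, 0, 0, 0, 0.2, 0, 0, 0.001, 0, 0, 0, 0.2, 0, 0, 0.001, 0, 0, 0, 0.2]' | grep -E 'eef|contact'
python3 -c "from h import *;st()"
```

```text
eef_pos: [0.5148, 0.0521, 0.1264]
contact_force: [-0.1, 0.5, -1.1]
eef_pos: [0.5148, 0.052, 0.1254]
contact_force: [0.6, 0.5, -1.1]
eef_pos: [0.515, 0.052, 0.125]
contact_force: [-1.7, -0.4, 2.2]
t 23.43 tcp [0.515 0.052 0.125] F [-1.72 -0.35  2.19] T [0.008 0.245 0.006] q [-0.095  0.005  2.02  -0.     1.117  0.795] op 0.604 ff 21.7 zax [ 1.e-04 -1.e-04 -1.e+00] yyaw -0.8908
```

Seated in the thread start, a drop of about 5.1 mm, which fits 0.35 rad past the start. Now screwing clockwise, letting down 1.9 mm/rad.

Scaled: 0.5 rad / 3.1416 = 0.1592.

```bash
python3 -m inch '[0, 0, 0.0002, 0, 0, 0.0318, 0.2, 0, 0, 0.0004, 0, 0, 0.0637, 0.2, 0, 0, 0.0006, 0, 0, 0.0955, 0.2, 0, 0, 0.0008, 0, 0, 0.1273, 0.2, 0, 0, 0.001, 0, 0, 0.1592, 0.2, 0, 0, 0.001, 0, 0, 0.1592, 0.2]' | grep -E 'eef|contact'
python3 -c "from h import *;st()"
```

```text
eef_pos: [0.5157, 0.0518, 0.1241]
contact_force: [0.1, -1.0, 1.8]
t 24.18 tcp [0.5157 0.0518 0.1241] F [ 0.11 -0.98  1.78] T [-0.178 -0.09   0.024] q [-0.096  0.006  2.02  -0.     1.113  1.294] op 0.607 ff 21.7 zax [ 2.2e-03 -5.0e-04 -1.0e+00] yyaw -1.3898
```

Scaled: 0.5 rad / 3.1416 = 0.1592.

```bash
python3 -m inch '[0, 0, 0.0002, 0, 0, 0.0318, 0.2, 0, 0, 0.0004, 0, 0, 0.0637, 0.2, 0, 0, 0.0006, 0, 0, 0.0955, 0.2, 0, 0, 0.0008, 0, 0, 0.1273, 0.2, 0, 0, 0.001, 0, 0, 0.1592, 0.2, 0, 0, 0.001, 0, 0, 0.1592, 0.2]' | grep -E 'eef|contact'
python3 -c "from h import *;st()"
python3 -m inch '[0, 0, 0.0002, 0, 0, 0.0318, 0.2, 0, 0, 0.0004, 0, 0, 0.0637, 0.2, 0, 0, 0.0006, 0, 0, 0.0955, 0.2, 0, 0, 0.0008, 0, 0, 0.1273, 0.2, 0, 0, 0.001, 0, 0, 0.1592, 0.2, 0, 0, 0.001, 0, 0, 0.1592, 0.2]' | grep -E 'eef|contact'
python3 -c "from h import *;st()"
```

```text
eef_pos: [0.5155, 0.0517, 0.1231]
contact_force: [0.1, -1.0, 3.5]
t 24.93 tcp [0.5155 0.0517 0.1231] F [ 0.06 -0.99  3.47] T [-0.272  0.033  0.031] q [-9.600e-02  7.000e-03  2.021e+00 -1.000e-03  1.112e+00  1.793e+00] op 0.606 ff 21.8 zax [ 1.3e-03 -7.0e-04 -1.0e+00] yyaw -1.8885
eef_pos: [0.5152, 0.0518, 0.1222]
contact_force: [-2.1, -1.6, 3.9]
t 25.68 tcp [0.5152 0.0518 0.1222] F [-2.06 -1.56  3.86] T [-0.218  0.201  0.034] q [-0.096  0.008  2.022 -0.     1.111  2.292] op 0.61 ff 21.9 zax [ 6.e-04 -4.e-04 -1.e+00] yyaw -2.3878
```

Scaled: 0.35 rad / 3.1416 = 0.1114.

```bash
python3 -m inch '[0, 0, 0.0002, 0, 0, 0.0318, 0.2, 0, 0, 0.0004, 0, 0, 0.0637, 0.2, 0, 0, 0.0006, 0, 0, 0.0955, 0.2, 0, 0, 0.0006, 0, 0, 0.1114, 0.2, 0, 0, 0.0006, 0, 0, 0.1114, 0.2]' | grep -E 'eef|contact'
python3 -c "from h import *;st()"
python3 -m inch '[0, 0, 0, 0, 0, 0, 0.7, 0, 0, -0.001, 0, 0, 0, 0.8, 0, 0, -0.001, 0, 0, 0, 0.9, 0, 0, -0.001, 0, 0, 0, 0.9, 0, 0, -0.001, 0, 0, 0, 0.9]'
python3 -c "from h import *;st()"
```

```text
eef_pos: [0.5155, 0.0521, 0.1216]
contact_force: [-0.5, -1.1, 5.1]
t 26.3 tcp [0.5155 0.0521 0.1216] F [-0.47 -1.06  5.09] T [-0.103  0.052 -0.037] q [-0.095  0.009  2.022  0.     1.109  2.643] op 0.606 ff 21.9 zax [ 1.4e-03  1.0e-04 -1.0e+00] yyaw -2.7381
time: 26.92
eef_pos: [0.5148, 0.0521, 0.1218]
tcp_rot: [0.834, -0.552, -0.0, 0.0]
contact_force: [-0.8, 0.1, -0.0]
opening: 0.902
finger_force: 0.0
t 26.93 tcp [0.5148 0.0521 0.1218] F [-0.82  0.05 -0.05] T [-0.023 -0.05   0.023] q [-0.095  0.009  2.023  0.     1.111  2.645] op 0.902 ff 0.0 zax [-2.e-04  1.e-04 -1.e+00] yyaw -2.7409
```

Scaled: -1.5 rad / 3.1416 = -0.4775.

```bash
python3 -m inch '[0.0002, -0.0005, 0, 0, 0, -0.0541, 0.9, 0.0002, -0.0005, 0, 0, 0, -0.1082, 0.9, 0.0002, -0.0005, 0, 0, 0, -0.1623, 0.9, 0.0002, -0.0005, 0, 0, 0, -0.2165, 0.9, 0.0002, -0.0005, 0, 0, 0, -0.2706, 0.9, 0.0002, -0.0005, 0, 0, 0, -0.3247, 0.9, 0.0002, -0.0005, 0, 0, 0, -0.3788, 0.9, 0.0002, -0.0005, 0, 0, 0, -0.4329, 0.9, 0.0002, -0.0005, 0, 0, 0, -0.4775, 0.9]' | grep -E 'eef|contact'
python3 -m inch '[0, 0, 0, 0, 0, -0.0541, 0.9, 0, 0, 0, 0, 0, -0.1082, 0.9, 0, 0, 0, 0, 0, -0.1623, 0.9, 0, 0, 0, 0, 0, -0.2165, 0.9, 0, 0, 0, 0, 0, -0.2706, 0.9, 0, 0, 0, 0, 0, -0.3247, 0.9, 0, 0, 0, 0, 0, -0.3788, 0.9, 0, 0, 0, 0, 0, -0.4329, 0.9, 0, 0, 0, 0, 0, -0.4775, 0.9, 0, 0, 0, 0, 0, -0.4775, 0.9]' | grep -E 'eef|contact'
python3 -m inch '[0, 0, 0, 0, 0, 0, 0.8, 0, 0, 0, 0, 0, 0, 0.7, 0, 0, 0, 0, 0, 0, 0.6, 0, 0, 0, 0, 0, 0, 0.5, 0, 0, 0, 0, 0, 0, 0.2, 0, 0, 0, 0, 0, 0, 0.2]' 20
python3 -c "from h import *;st()"
```

```text
eef_pos: [0.5154, 0.0521, 0.1219]
contact_force: [0.1, 0.3, 0.3]
eef_pos: [0.5154, 0.0521, 0.1219]
contact_force: [0.6, 0.4, 0.6]
time: 30.05
eef_pos: [0.5155, 0.0521, 0.122]
tcp_rot: [0.61, 0.792, 0.0, 0.0]
contact_force: [0.6, 1.6, 1.5]
opening: 0.61
finger_force: 20.8
t 30.05 tcp [0.5155 0.0521 0.122 ] F [0.57 1.63 1.5 ] T [-0.022  0.032 -0.018] q [-0.095  0.01   2.021 -0.     1.111 -0.354] op 0.61 ff 20.8 zax [ 1.e-04 -0.e+00 -1.e+00] yyaw 0.2589
```

Scaled: 0.4 rad / 3.1416 = 0.1273.

```bash
python3 -m inch '[0, 0, 0.0002, 0, 0, 0.0318, 0.2, 0, 0, 0.0003, 0, 0, 0.0637, 0.2, 0, 0, 0.0004, 0, 0, 0.0955, 0.2, 0, 0, 0.0005, 0, 0, 0.1273, 0.2, 0, 0, 0.0005, 0, 0, 0.1273, 0.2]' | grep -E 'eef|contact'
python3 -c "from h import *;st()"
python3 -m inch '[0, 0, 0.0001, 0, 0, 0.0318, 0.2, 0, 0, 0.0002, 0, 0, 0.0637, 0.2, 0, 0, 0.0003, 0, 0, 0.0955, 0.2, 0, 0, 0.0003, 0, 0, 0.0955, 0.2]' | grep -E 'eef|contact'
python3 -c "from h import *;st()"
```

```text
eef_pos: [0.5158, 0.0521, 0.1218]
contact_force: [0.2, 1.2, 1.8]
t 30.68 tcp [0.5158 0.0521 0.1218] F [0.21 1.16 1.8 ] T [ 0.099 -0.022 -0.02 ] q [-0.095  0.01   2.021  0.     1.11   0.045] op 0.613 ff 20.9 zax [ 1.e-03  1.e-04 -1.e+00] yyaw -0.14
eef_pos: [0.516, 0.0521, 0.1215]
contact_force: [-0.2, 0.5, 1.8]
t 31.18 tcp [0.516  0.0521 0.1215] F [-0.19  0.48  1.81] T [ 0.106 -0.164 -0.082] q [-0.095  0.011  2.021  0.     1.109  0.343] op 0.616 ff 20.9 zax [ 1.4e-03  2.0e-04 -1.0e+00] yyaw -0.4387
```

Scaled: 0.3 rad / 3.1416 = 0.0955.

```bash
python3 -m inch '[0, 0, 0.0001, 0, 0, 0.0318, 0.2, 0, 0, 0.0002, 0, 0, 0.0637, 0.2, 0, 0, 0.0003, 0, 0, 0.0955, 0.2, 0, 0, 0.0003, 0, 0, 0.0955, 0.2]' | grep -E 'contact'
python3 -c "from h import *;st()"
python3 -m inch '[0, 0, 0.0001, 0, 0, 0.0318, 0.2, 0, 0, 0.0003, 0, 0, 0.0637, 0.2, 0, 0, 0.0004, 0, 0, 0.0955, 0.2, 0, 0, 0.0004, 0, 0, 0.0955, 0.2]' | grep -E 'contact'
python3 -c "from h import *;st()"
```

```text
contact_force: [1.9, 2.7, 1.5]
t 31.68 tcp [0.5159 0.0522 0.121 ] F [1.94 2.74 1.53] T [ 0.236 -0.261 -0.03 ] q [-9.500e-02  1.100e-02  2.022e+00  1.000e-03  1.108e+00  6.430e-01] op 0.612 ff 20.9 zax [ 1.2e-03  5.0e-04 -1.0e+00] yyaw -0.7383
contact_force: [2.4, 2.2, 0.3]
t 32.17 tcp [0.5158 0.0524 0.1205] F [2.44 2.21 0.3 ] T [ 0.339 -0.348 -0.155] q [-9.500e-02  1.200e-02  2.022e+00  1.000e-03  1.107e+00  9.430e-01] op 0.616 ff 20.9 zax [ 1.2e-03  9.0e-04 -1.0e+00] yyaw -1.0382
```

The thread is now pulling the cap down about 1.7 mm/rad, with rising torque. Underside is about 13 mm below the rim, so it is snug. Release and withdraw.

```bash
python3 -m inch '[0, 0, 0, 0, 0, 0, 0.65, 0, 0, 0, 0, 0, 0, 0.75, 0, 0, 0, 0, 0, 0, 0.9, 0, 0, 0, 0, 0, 0, 1, 0, 0, 0, 0, 0, 0, 1, 0, 0, -0.02, 0, 0, 0, 1, 0, 0, -0.05, 0, 0, 0, 1, 0, 0, -0.09, 0, 0, 0, 1, 0, 0, -0.12, 0, 0, 0, 1, 0, 0, -0.12, 0, 0, 0, 1]'
python3 - <<'E'
from h import *
st(); p=ctrl.read_camera("wrist"); cv2.imwrite("pics/w6.png",p["pixels"][:,:,::-1])
print(bb(proj(p,cyl(.5155,.052,.1575))))
for c in ["wrist","side"]: capfit(c,[.5155,.052,.1575],None)
for c in ["wrist","side"]: print([(np.round(d["position"],4).tolist(),round(d["conf"],2)) for d in ctrl.mark_of(c,"cap")])
E
```

```text
time: 33.42
eef_pos: [0.5171, 0.0519, 0.2437]
tcp_rot: [0.965, 0.262, 0.003, 0.001]
contact_force: [-0.1, 0.3, 0.4]
opening: 1.004
finger_force: 0.0
t 33.42 tcp [0.5171 0.0519 0.2437] F [-0.08  0.25  0.41] T [-0.04  -0.001 -0.   ] q [-0.095 -0.102  1.9   -0.     1.338  0.945] op 1.004 ff 0.0 zax [ 6.4e-03 -7.0e-04 -1.0e+00] yyaw -1.0408
[276.7523632  194.74953861 355.78610363 280.5440098 ]
wrist cap [0.5141 0.0512 0.16  ] resid px [ 0.3 -0.3 -0.3  0.2]
side cap [0.5121 0.0156 0.1877] resid px [ 0. -0. -0.  0.]
[([0.5177, -0.1622, 0.0003], 0.91), ([0.5171, 0.0469, 0.154], 0.89), ([0.4953, -0.2515, 0.0029], 0.81)]
[([0.5127, -0.1581, 0.0051], 0.91), ([0.7006, -0.2661, 0.0027], 0.8), ([0.519, 0.0493, 0.1496], 0.75), ([0.4974, -0.2471, -0.0013], 0.6), ([0.5173, 0.0538, 0.1583], 0.59)]
```

View pics/w6.png

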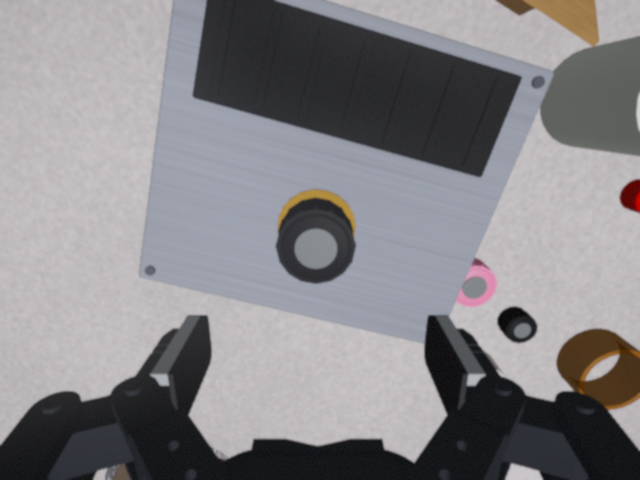

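The cap sits level and central on the neck (px 316,245), and the gripper is clear.

```bash
python3 -m inch '[0, 0, 0, 0, 0, 0, 1, 0, 0, 0, 0, 0, 0, 1, 0, 0, 0, 0, 0, 0, 1]' | tail -3; python3 -c "from plant import ctrl; print(ctrl.sign_off())"
```

```text
contact_force: [-0.0, -0.3, -0.2]
opening: 0.998
finger_force: 0.0
the job is handed in; nothing more can be done
None
```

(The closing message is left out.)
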